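# Hover the sealing plate over a tray

### The job

First push the loaded tray's carriage fully home by its black post, away from you against the stop. Then take the sealing plate by the block on its top, lift it over the guard rail without touching the rail, and hold it level about 10 mm above the tray's rim, its outline lined up with the tray's (either way round), never letting it touch the tray or its station. Finish while still holding it there: do not put it down or let go; leave the bottle, wrench, spare trays and bowl where they are.

Things in the scene. Friction and masses are not known exactly. Their poses are not given: they have to be found in the camera images.
- carriage (a joint): position of the tray carriage on its slide (m): 0 = fully home against the stop, grows to 0.09 as the carriage comes out along the station's -x (towards the robot). Needs about 4 N to move, stays where it is left; it starts 50 to 90 mm out.
- station: fixed station left or right of the rail: dark steel bed 190 mm wide (y), x from -195 to +105 mm, 12 mm thick, guide strips (top at 28 mm), a teal stop block at its far end (top at 42 mm, 46 mm with bolts). Origin on the work surface, under the tray's centre when the carriage is home; its x axis is the direction of pushing home.
- tray (a point): centre of the tray at the top of its rim, 55 mm above the work surface; moves with the carriage; axes parallel to the station's. White tray with a rim of outline 110 mm (x) by 150 mm (y), fixed in the carriage's aluminium nest (120 x 154 mm, lower than the rim), filled with six small lidded pots that stay below the rim.
- push_post (a point): top centre of the carriage's upright black post, 18 mm diameter, 100 mm above the work surface, bare down to 26 mm above the surface; 95 mm from the tray's centre on the near (-x) side; moves with the carriage.
- plate: loose sealing plate, 0.4 to 0.75 kg: aluminium, 110 mm (x) by 150 mm (y), 12 mm thick, origin at the centre of its underside, z up. On its middle stands a dark steel grip block 20 mm (x) by 50 mm (y), from 12 to 60 mm above the underside: grip it across x. Starts flat on the rest board.
- rest: fixed light wooden board 160 mm (x) by 200 mm (y), 20 mm thick, the plate lies on it; origin at the centre of its underside on the work surface.
- rail: fixed steel guard rail between rest and station: a bar along its x axis, 340 mm long, 16 mm thick, its top 128 mm above the work surface, on a post at each end, with a lower bar. Origin on the work surface under the bar's middle.
- oil_bottle: bystander: upright translucent bottle with a black cap, 52 mm diameter, 130 mm tall, origin at its foot. Leave it.
- wrench: bystander: steel wrench lying flat, about 0.2 m long. Leave it.
- tray_stack: bystander: stack of white spare trays 110 x 150 x 59 mm, origin at the centre of its underside. Leave it.
- parts_bowl: bystander: steel bowl, 110 mm diameter, 50 mm tall, origin at the centre of its underside. Leave it.
Things that resemble listed ones, but are neither listed nor needed, are in the scene too. What is shaped like the plate but brown or yellow is not meant.

How it is judged:
By the outcome, as a careful person would: the job done as asked, in the order asked, and still so for the second after the job is handed in, while the arm keeps its last pose, push and grip.
It also fails if it takes over 64 s, if anything falls off the work surface, if the arm or the gripper's body presses on something with over 40 N, if the wrist force passes 120 N, or if a joint passes its speed limit or range.

### The arm

A 6-joint arm with a two-finger parallel gripper is mounted at the origin on the work surface. World frame = base frame: x ahead of the robot, y to its left, z up, the work surface at z = 0. Lengths are in m, angles in rad, forces in N, time in s.
With the tool pointing down it reaches from about 0.375 to 0.9 m from the base axis. Payload 3.1 kg.
Tool frame: the origin (TCP) lies on the centre line of the jaws, within the pads' length; the fingertips stand 11 mm ahead of it and the grasp point (between the pads) lies 8 mm behind it; z points along the fingers, y is the line along which they close (so a half turn about z gives the same grasp; the last joint's range is limited). The gripper opens to 87 mm and grips with 3 to 60 N. Pads are 19 mm wide; open, the fingers measure 117 mm over their backs; the gripper's body (75 mm by 190 mm) begins 51 mm behind the grasp point.
Start: joints at [-1.464, 0.527, 1.433, -0, 1.181, -0.178], TCP at [0.176, -0.6, 0.234] pointing down, gripper open.
Joint ranges: [-3.08, 3.08], [-0.75, 2.2], [0.22, 2.44], [-1.43, 4.57], [0, 2.65], [-2.85, 2.85]. Speed limits (rad/s): [2.79, 2.79, 3.14, 3.14, 3.14, 3.14].

### API

Orientations are given as a unit quaternion [x, y, z, w].
In Python, from rig import robot gives the robot as it stands.
- The arm moves only by the tool servo_tool, never from a script. Its argument "moves" is a list of rows, each a list of 6 numbers: the shift along the tool's x, y, z each as a share of 1 m, from -1 to 1, then the turn, a rotation vector about the tool's x, y, z each as a share of 90 degrees, from -1 to 1. A call has 1 to 8 rows; each row is the pose to reach, as a shift and turn from the pose commanded when the call began, along the tool's axes at that moment; what a row does not reach only later rows make up. A row lasts 1/10 s, in which the tool goes at most 50 mm and 8.59 degrees, less where a joint would pass 70% of its speed; a pose out of reach is approached as far as the arm can. A call with a number of a shift or a turn outside -1 to 1 is refused whole. A call with a gripper value outside its range is refused whole. "claw" is the opening, from -1 (shut) to 1 (fully open), set as the call begins (left out, the last holds). The fingers move at their own pace and stop on an object; "grip_force" is the grip in N (left out, the last holds). Time passes only in rows, so rows that repeat a pose let the fingers close. It gives the time, the measured TCP pose, the force, the opening and the grip force at its end, in the units of the state.
- robot.sense(): the state, without advancing time (a new reading comes with each control period).
- robot.camera(name): name is "side" or "top" or "wrist"; returns a dict with "frame" (400x640x3 uint8, red, green, blue), "intrinsics" (3x3 intrinsics, pixels), "origin" and "orientation" of the camera in the world. Camera axes: x right, y down, z forward; pixel columns grow to the right and rows downward; lengths in m; the calibration is good to about 2 mm. A picture is of the moment at which its call begins. There is no depth.
- robot.close_job(): hands the job in; it is judged then, once.
Trained networks look in a picture, given as the dict that the camera call returned (one of the last four; its "shot" number tells which), for a name from the list of things; names that differ only in an ending like _2 or _b are one class to them, and where a whole thing is asked for, a point or a joint stands for the part that bears it (a point fixed in the world has none). Each returns a list of dicts, best first, with "conf" (0 to 1); they miss things now and then, are a little off and sometimes report something else, mostly with a low value. They report only what shows in the picture. A call takes as long as a camera call. They do not tell look-alikes from the thing itself.
- robot.masks_of(name, picture): "pixels" (400x640 bool, what is visible of it) and "extent" ([centre column, centre row, width, height] in pixels, round what is visible of it).
The state is a dict: "time": time; "joint_positions": joint angles; "dq": joint speeds; "joint_torque": joint torques, N m; "ee_pos": TCP position; "tcp_rot": TCP orientation; "force": force on the tool from outside, world axes, zero at the start; "ft_torque": the same for the moment, N m; "gripper_width": opening from 0.0 (shut) to 1.0 (fully open); "grip_force": force on a finger pad.
Only numpy, scipy, OpenCV 4.12 (cv2) and the standard library are available. Lean on these libraries where they do the work, as an engineer would, in place of code of your own. Each camera call takes 0.05 s, during which the arm holds its last target. There are 200 camera calls.

## Working session

There is one attempt and no reset: what is moved stays moved. The work goes in short steps, Python scripts to look and compute and a tool call to move; the robot and the scene stay as the last step left them, time stands still between calls to the robot, and variables do not carry over. Pictures are saved under pics/ and viewed, at most 10 in all, crops included, and the job is handed in when it is done.

Besides the shell and the picture viewer there is one more tool, called as name([rows], argument=value, ...), one row to a line, values as JSON. servo_tool: Moves the arm, as the interface text tells. Shift numbers are shares of 1 m and turn numbers shares of 90 degrees, none past 1 either way. Its arguments: {"type":"object","properties":{"moves":{"type":"array"},"claw":{"type":"number"},"grip_force":{"type":"number"}},"required":["moves"]}

```bash
mkdir -p pics; cat > h.py <<'E'
import numpy as np, cv2, pickle
from scipy.spatial.transform import Rotation as R
from rig import robot
def ray(p,uv):
    K=np.array(p["intrinsics"]);d=np.linalg.inv(K)@np.array([uv[0],uv[1],1.0])
    return np.array(p["origin"]),R.from_quat(p["orientation"]).as_matrix()@d
def at(p,uv,z):
    o,d=ray(p,uv);return o+d*(z-o[2])/d[2]
def proj(p,X):
    c=R.from_quat(p["orientation"]).as_matrix().T@(np.array(X)-p["origin"]);c=np.array(p["intrinsics"])@c;return c[:2]/c[2]
E
cat > a.py <<'E'
from h import *
for n in ("top","side"):
    p=robot.camera(n);cv2.imwrite(f"pics/{n}1.png",p["frame"][:,:,::-1]);pickle.dump(p,open(f"{n}1.pkl","wb"))
    print(n,np.round(p["origin"],3),np.round(p["orientation"],3),p["intrinsics"][0][0])
    for k in ("plate","tray","station","push_post","rail","rest","oil_bottle","wrench","tray_stack","parts_bowl"):
        for m in robot.masks_of(k,p)[:4]:
            r=cv2.minAreaRect(np.argwhere(m["pixels"])[:,::-1].astype(np.float32))
            print(k,round(m["conf"],2),np.round(m["extent"]),np.round(r[0],1),np.round(r[1],1),round(r[2],1))
E
python3 a.py
```

```text
top [ 0.517 -0.     1.374] [ 0.714 -0.7    0.02  -0.01 ] 401.0384429705709
plate 0.98 [374. 267.  38.  42.] [371.5 268.5] [45. 33.] 90.0
plate 0.95 [443. 263.  37.  48.] [442.1 264.5] [34.6 45.7] 3.4
plate 0.93 [367. 206.  53.  36.] [365.  206.6] [33.2 45.8] 84.8
tray 0.58 [236. 223.  49.  48.] [235.3 222.3] [47.8 51.6] 3.2
station 0.63 [240. 204.  60.  92.] [237.9 203.9] [56.6 89.3] 3.2
push_post 0.62 [237. 221.  50.  56.] [235.4 222.7] [49.  52.7] 4.1
rail 0.78 [316. 213.  16. 116.] [315.4 211.5] [117.1  14.1] 89.4
rest 0.74 [368. 203.  60.  56.] [368.3 203.6] [59.6 47.4] 10.8
rest 0.33 [236. 221.  49.  54.] [235.3 222.2] [47.8 51.6] 3.2
oil_bottle 0.82 [348. 143.  16.  19.] [345.7 141.6] [15.2 19.2] 26.6
wrench 0.77 [274. 139.  48.  12.] [274. 139.] [ 8. 44.] 90.0
tray_stack 0.91 [460. 205.  53.  38.] [459.7 204.6] [33.4 47.3] 77.2
parts_bowl 0.98 [167. 188.  34.  30.] [165. 189.] [32. 32.] 90.0
parts_bowl 0.72 [234. 221.  49.  55.] [235.4 221.8] [48.1 52.6] 2.9
side [0.293 0.833 0.904] [-0.161  0.905 -0.389  0.059] 410.76145317966615
plate 0.96 [403. 191.  56.  32.] [403.7 188.5]
[... 234 characters left out ...]
93.] [288.6 277.3] [119.7  68.4] 20.4
station 0.72 [288. 281. 140.  92.] [288.8 277.1] [120.4  68.9] 20.0
push_post 0.86 [312. 279.  76.  65.] [311.8 279.5] [70.3 58.1] 21.3
rail 0.76 [332. 205. 130.  63.] [333.5 203.8] [129.4  38.2] 13.0
rest 0.67 [338. 177.  60.  47.] [337.2 176.9] [54.1 42.1] 21.4
rest 0.29 [332. 207. 129.  65.] [333.6 203. ] [130.2  39.5] 14.0
oil_bottle 0.67 [275. 164.  16.  36.] [272.5 164.5] [37. 17.] 90.0
wrench 0.84 [234. 228.  32.  43.] [235.8 228. ] [11.9 51.3] 33.7
tray_stack 0.97 [362. 126.  29.  31.] [362.  124.5] [33. 30.] 90.0
tray_stack 0.5 [339. 178.  66.  50.] [337.9 176.6] [55.7 46.6] 23.2
parts_bowl 0.78 [231. 348.  51.  52.] [232. 345.] [47.4 50.1] 26.6
```

```bash
python3 - <<'E'
import pickle,cv2
p=pickle.load(open("top1.pkl","rb"));f=p["frame"][120:300,180:490,::-1]
cv2.imwrite("pics/topc.png",cv2.resize(f,(775,450),interpolation=cv2.INTER_CUBIC))
p=pickle.load(open("side1.pkl","rb"));f=p["frame"][100:340,200:460,::-1]
cv2.imwrite("pics/sidec.png",cv2.resize(f,(650,600),interpolation=cv2.INTER_CUBIC))
E
```

```text
(no output)
```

View pics/topc.png

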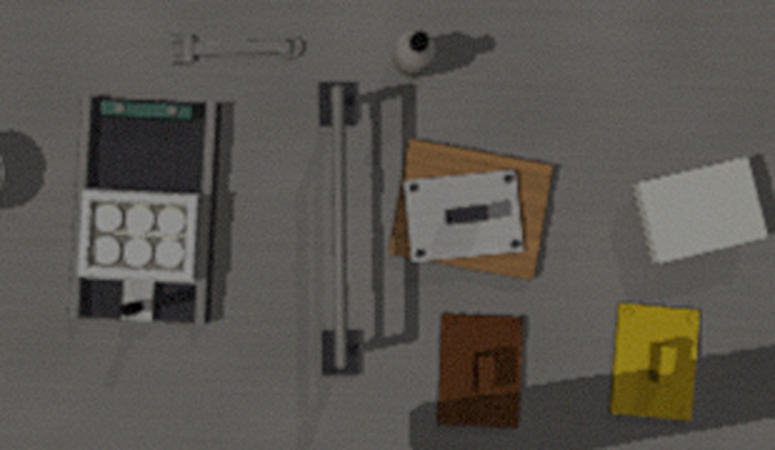

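View pics/sidec.png

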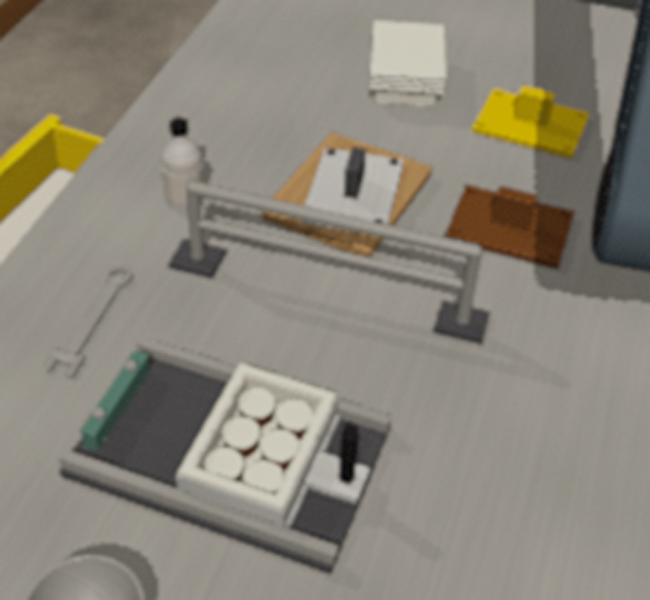

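The real plate is the aluminium one at top-view full-frame pixel (365,207), lying on the wooden board. The brown (374,267) and yellow (443,263) ones are decoys. The station with the tray is at (236,205), its post base is near (235,240), and the rail is at column 315.

```bash
cat >> h.py <<'E'
def rel(pos,yaw_close,s=None):
    """shift/turn rows to a tool-down pose whose closing line (tool y) lies at world yaw (mod pi)"""
    s=s or robot.sense();M=R.from_quat(s["tcp_rot"])
    best=None
    for k in (-1,0,1,2):
        a=yaw_close+k*np.pi
        y=np.array([np.cos(a),np.sin(a),0]);z=np.array([0,0,-1.]);T=R.from_matrix(np.c_[np.cross(y,z),y,z])
        v=(M.inv()*T).as_rotvec()
        if best is None or np.linalg.norm(v)<np.linalg.norm(best):best=v
    return np.round(M.inv().apply(np.array(pos)-s["ee_pos"]),4),np.round(best/(np.pi/2),4)
def rect(p,mask,z):
    """min-area rect of mask, pixels moved onto plane z: centre, size, yaw of the long side"""
    c=max(cv2.findContours(mask.astype(np.uint8),0,2)[0],key=cv2.contourArea)[:,0]
    w=np.array([at(p,q,z)[:2] for q in c]);(cx,cy),(a,b),t=cv2.minAreaRect((w*1000).astype(np.float32))
    if a<b:t+=90;a,b=b,a
    return np.round([cx,cy,a,b,(t+90)%180-90],1)
E
python3 - <<'E'
from h import *
p=pickle.load(open("top1.pkl","rb"))
f=p["frame"].astype(int)
g=f.min(2);sp=f.max(2)-g
def box(x0,y0,x1,y1,th,smax=25):
    m=np.zeros(g.shape,bool);m[y0:y1,x0:x1]=(g[y0:y1,x0:x1]>th)&(sp[y0:y1,x0:x1]<smax);return m
print(g[195,330],g[200:225:4,230], g[190:230:4,350])
print("tray",rect(p,box(205,190,265,233,140),.055))
for th in(110,125,140):print("plate",rect(p,box(335,180,400,230,th),.032))
# station bed corners (crop px /2.5 + off)
for c in((91,96),(218,101),(209,322),(77,318)):print(np.round(at(p,(180+c[0]/2.5,120+c[1]/2.5),.02),3))
for c in((338,86),(341,370)):print("rail",np.round(at(p,(180+c[0]/2.5,120+c[1]/2.5),.128),3))
for c in((419,41),):print("bottle",np.round(at(p,(180+c[0]/2.5,120+c[1]/2.5),.13),3))
s=robot.sense();print(s)
q=robot.camera("wrist");cam=np.array(q["origin"])-s["ee_pos"];M=R.from_quat(s["tcp_rot"])
print("cam in tool",M.inv().apply(cam),(M.inv()*R.from_quat(q["orientation"])).as_euler("xyz",degrees=True),q["intrinsics"])
E
```

```text
51 [120  93 114 117  89 142 111] [ 46 124 122 124 123 117 125 116 115  84]
tray [552.5 281.9  26.3  23.  -88.8]
plate [ 567.6 -188.7  148.   107.7  -83. ]
plate [ 546.5 -235.8   92.9   47.3  -44.1]Traceback (most recent call last):
  File "<stdin>", line 9, in <module>
  File "h.py", line 23, in rect
    c=max(cv2.findContours(mask.astype(np.uint8),0,2)[0],key=cv2.contourArea)[:,0]
      ~~~^^^^^^^^^^^^^^^^^^^^^^^^^^^^^^^^^^^^^^^^^^^^^^^^^^^^^^^^^^^^^^^^^^^^
ValueError: max() iterable argument is empty
```

```bash
python3 - <<'E'
from h import *
p=pickle.load(open("top1.pkl","rb"))
f=p["frame"].astype(int)
g=f.min(2)
def box(x0,y0,x1,y1,th):
    m=np.zeros(g.shape,bool);m[y0:y1,x0:x1]=(g[y0:y1,x0:x1]>th);return m
for th in(95,105):print("tray",rect(p,box(205,190,265,233,th),.055))
for th in(85,95,105):print("plate",rect(p,box(335,180,400,230,th),.032))
for c in((91,96),(218,101),(209,322),(77,318)):print(np.round(at(p,(180+c[0]/2.5,120+c[1]/2.5),.02),3))
for c in((338,86),(341,370)):print("rail",np.round(at(p,(180+c[0]/2.5,120+c[1]/2.5),.128),3))
for c in((131,302),):print("posttop?",np.round(at(p,(180+c[0]/2.5,120+c[1]/2.5),.1),3))
print("bottle",np.round(at(p,(180+419/2.5,120+41/2.5),.13),3))
s=robot.sense();print(s)
q=robot.camera("wrist");cam=np.array(q["origin"])-s["ee_pos"];M=R.from_quat(s["tcp_rot"])
print("cam in tool",M.inv().apply(cam),(M.inv()*R.from_quat(q["orientation"])).as_euler("xyz",degrees=True),q["intrinsics"])
E
```

```text
tray [531.5 244.2 154.9 118.   88.1]
tray [530.5 243.5 152.7 116.   88.5]
plate [ 568.7 -187.4  150.8  111.4  -83.2]
plate [ 568.5 -187.5  150.8  110.7  -83.1]
plate [ 567.7 -188.5  148.1  108.7  -83.3]
[0.719 0.317 0.02 ]
[0.716 0.145 0.02 ]
[0.418 0.149 0.02 ]
[0.42  0.326 0.02 ]
rail [ 0.723 -0.016  0.128]
rail [ 0.37  -0.027  0.128]
posttop? [0.447 0.24  0.1  ]
bottle [ 0.781 -0.116  0.13 ]
{'time': 1.1, 'joint_positions': array([-1.46350164e+00,  5.27525479e-01,  1.43267834e+00,  1.45969656e-05,
        1.18139750e+00, -1.78479857e-01]), 'dq': array([ 0.00024924, -0.0022175 , -0.00111331, -0.00090164, -0.00111982,
        0.00019577]), 'joint_torque': array([ 1.27388230e-04, -4.40025973e+01, -1.76987225e+01,  6.35790615e-02,
        5.05533186e-02, -2.06698786e-05]), 'ee_pos': array([ 0.176231  , -0.59962864,  0.23353964]), 'tcp_rot': array([ 9.89809365e-01,  1.42398812e-01,  6.90207553e-06, -4.09206329e-06]), 'force': array([ 0.04085993, -0.30388312,  0.78438343]), 'ft_torque': array([ 0.0103241 , -0.04044002, -0.00873503]), 'grip_force': 0.0, 'gripper_width': 0.9999795142630358}
cam in tool [ 0.07323154  0.00054501 -0.15060764] [-1.54634037e+01  1.51823643e-02  8.99683873e+01] [[333.74840673   0.         318.22651654]
 [  0.         333.74840673 193.62935024]
 [  0.           0.           1.        ]]
```

```bash
python3 - <<'E'
from h import *
print(rel((.5,-.19,.3),-np.pi/2))
E
```

```text
(array([ 0.4261, -0.3017, -0.0664]), array([ 0.   , -0.   ,  0.182]))
```

servo_tool([
  [0.426, -0.302, -0.066, 0, 0, 0.182],
  [0.426, -0.302, -0.066, 0, 0, 0.182],
  [0.426, -0.302, -0.066, 0, 0, 0.182],
  [0.426, -0.302, -0.066, 0, 0, 0.182],
  [0.426, -0.302, -0.066, 0, 0, 0.182],
  [0.426, -0.302, -0.066, 0, 0, 0.182],
  [0.426, -0.302, -0.066, 0, 0, 0.182],
  [0.426, -0.302, -0.066, 0, 0, 0.182],
], claw=-1)

```text
time: 1.95
ee_pos: [0.4231, -0.2865, 0.2843]
tcp_rot: [1.0, -0.0, 0.0, 0.0]
force: [1.0, -0.5, 0.2]
gripper_width: 0.355
grip_force: 0.0
```

```bash
python3 - <<'E'
from h import *
print(rel((.5,-.19,.3),-np.pi/2))
E
```

```text
(array([ 0.0768, -0.0965, -0.0157]), array([ 0.0003, -0.0004, -0.0002]))
```

servo_tool([
  [0.077, -0.097, -0.016, 0, 0, 0],
  [0.077, -0.097, -0.016, 0, 0, 0],
  [0.077, -0.097, -0.016, 0, 0, 0],
  [0.077, -0.097, -0.016, 0, 0, 0],
  [0.077, -0.097, -0.016, 0, 0, 0],
])

```text
time: 2.45
ee_pos: [0.499, -0.1909, 0.2997]
tcp_rot: [1.0, 0.001, -0.0, 0.0]
force: [-0.8, -0.3, -0.0]
gripper_width: 0.009
grip_force: 0.0
```

```bash
python3 - <<'E'
from h import *
q=robot.camera("wrist");pickle.dump(q,open("w1.pkl","wb"));cv2.imwrite("pics/w1.png",q["frame"][:,:,::-1])
for m in robot.masks_of("plate",q)[:3]:print(round(m["conf"],2),m["extent"],rect(q,m["pixels"],.032))
print(robot.sense()["ee_pos"])
E
```

```text
0.96 [336.6, 217.4, 80.9, 31.1] [ 421.4 -215.4  104.    45.1  -89.9]
0.75 [316.2, 103.9, 131.8, 110.8] [ 568.8 -186.8  150.7  110.8  -83.5]
0.55 [508.8, 224.1, 92.0, 73.1] [ 409.9 -439.8  110.6   99.5   85.8]
[ 0.49835325 -0.19196561  0.29942025]
```

View pics/w1.png

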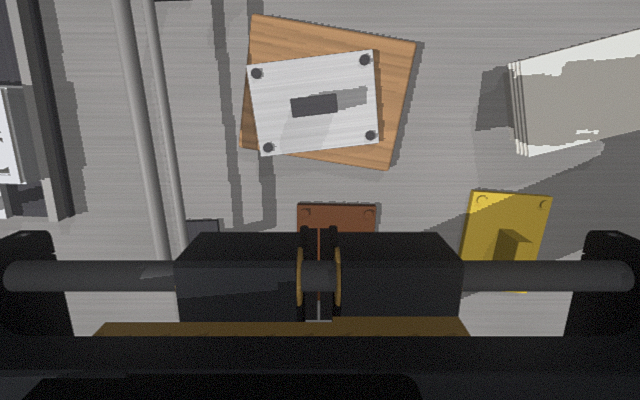

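The wrist view shows the aluminium plate on the board at (316,104), with its grip block at (314,105). The brown (336,217) and yellow (509,224) look-alikes are clear of it, so the aluminium one is the target. Next I'll look at the station.

servo_tool([
  [-0.12, -0.437, 0, 0, 0, 0],
  [-0.12, -0.437, 0, 0, 0, 0],
  [-0.12, -0.437, 0, 0, 0, 0],
  [-0.12, -0.437, 0, 0, 0, 0],
  [-0.12, -0.437, 0, 0, 0, 0],
  [-0.12, -0.437, 0, 0, 0, 0],
  [-0.12, -0.437, 0, 0, 0, 0],
  [-0.12, -0.437, 0, 0, 0, 0],
])

```text
time: 3.35
ee_pos: [0.3928, 0.1948, 0.2998]
tcp_rot: [1.0, -0.002, 0.0, 0.0]
force: [1.4, -0.3, 0.5]
gripper_width: 0.005
grip_force: 0.0
```

servo_tool([
  [-0.03, -0.06, 0, 0, 0, 0],
  [-0.03, -0.06, 0, 0, 0, 0],
  [-0.03, -0.06, 0, 0, 0, 0],
])

```text
time: 3.65
ee_pos: [0.3623, 0.2552, 0.2996]
tcp_rot: [1.0, 0.001, -0.0, 0.0]
force: [0.0, -0.3, -0.5]
gripper_width: 0.003
grip_force: 0.0
```

```bash
python3 - <<'E'
from h import *
q=robot.camera("wrist");pickle.dump(q,open("w2.pkl","wb"));cv2.imwrite("pics/w2.png",q["frame"][:,:,::-1])
for m in robot.masks_of("tray",q)[:3]:print(round(m["conf"],2),m["extent"],rect(q,m["pixels"],.055))
print(robot.sense()["ee_pos"])
E
```

```text
0.65 [327.3, 57.9, 139.2, 114.1] [479.6 245.3 152.4 118.5 -89.8]
[0.36370466 0.25356304 0.29960921]
```

View pics/w2.png

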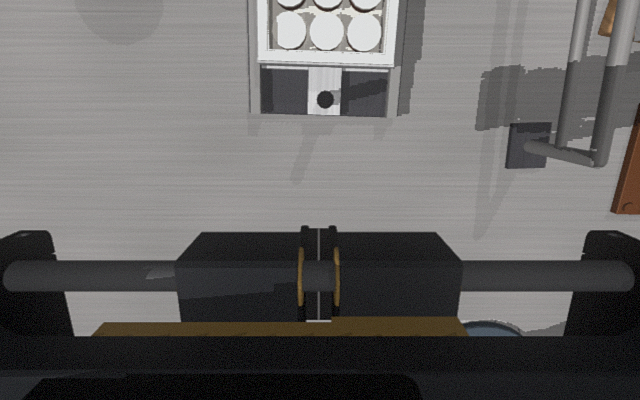

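The post top is at (325,98) and the tray's near rim edge is at row ~65, spanning columns 259 to 394. The station's near edge is at row ~114.

```bash
python3 - <<'E'
from h import *
q=pickle.load(open("w2.pkl","rb"))
print("post",at(q,(325,98),.1))
for c in((259,66),(394,65)):print("rim",at(q,c,.055))
for c in((252,113),(396,116),(407,0),(247,0)):print("bed",at(q,c,.02))
for c in ((262,65),(387,66)): print(c)
P=at(q,(325,98),.1)
print(rel((P[0]-.05,P[1],.3),-np.pi/2), rel((P[0]-.05,P[1],.075),-np.pi/2))
E
```

```text
post [0.43874732 0.24797087 0.1       ]
rim [0.47310756 0.32065633 0.055     ]
rim [0.47454814 0.17077791 0.055     ]
bed [0.42112327 0.33772821 0.02      ]
bed [0.41793145 0.15700962 0.02      ]
bed [0.54822125 0.15279186 0.02      ]
bed [0.54772055 0.33710865 0.02      ]
(262, 65)
(387, 66)
(array([ 0.025 ,  0.0056, -0.0004]), array([ 0.0005, -0.0001, -0.0006])) (array([0.025 , 0.0054, 0.2246]), array([ 0.0005, -0.0001, -0.0006]))
```

servo_tool([
  [0.025, 0.006, 0.05, 0, 0, 0],
  [0.025, 0.006, 0.1, 0, 0, 0],
  [0.025, 0.006, 0.15, 0, 0, 0],
  [0.025, 0.006, 0.19, 0, 0, 0],
  [0.025, 0.006, 0.215, 0, 0, 0],
  [0.025, 0.006, 0.225, 0, 0, 0],
  [0.025, 0.006, 0.225, 0, 0, 0],
], claw=-1)

```text
time: 4.45
ee_pos: [0.3887, 0.2471, 0.0737]
tcp_rot: [1.0, -0.001, -0.001, 0.0]
force: [0.2, 0.1, 0.2]
gripper_width: 0.007
grip_force: 0.0
```

servo_tool([
  [0.01, 0, 0, 0, 0, 0],
  [0.02, 0, 0, 0, 0, 0],
  [0.03, 0, 0, 0, 0, 0],
  [0.037, 0.0, 0, 0, 0, 0],
  [0.044, 0.0005, 0, 0, 0, 0],
  [0.051, 0.0005, 0, 0, 0, 0],
  [0.058, 0.0005, 0, 0, 0, 0],
])

```text
time: 5.15
ee_pos: [0.4444, 0.2478, 0.0751]
tcp_rot: [1.0, 0.0, -0.002, 0.001]
force: [-5.2, 0.1, 4.3]
gripper_width: 0.002
grip_force: 2.7
```

servo_tool([
  [0.008, 0, 0, 0, 0, 0],
  [0.016, 0, 0, 0, 0, 0],
  [0.024, 0.0005, 0, 0, 0, 0],
  [0.032, 0.001, 0, 0, 0, 0],
  [0.038, 0.001, 0, 0, 0, 0],
  [0.043, 0.001, 0, 0, 0, 0],
  [0.046, 0.001, 0, 0, 0, 0],
])

```text
time: 5.85
ee_pos: [0.4915, 0.2465, 0.0748]
tcp_rot: [1.0, 0.0, -0.001, 0.001]
force: [-4.7, -1.3, 2.8]
gripper_width: 0.005
grip_force: 2.3
```

servo_tool([
  [0.002, 0, 0, 0, 0, 0],
  [0.003, 0, 0, 0, 0, 0],
  [0.004, 0, 0, 0, 0, 0],
  [0.004, 0, 0, 0, 0, 0],
])

```text
time: 6.25
ee_pos: [0.4961, 0.2467, 0.0746]
tcp_rot: [1.0, 0.0, -0.0, 0.0]
force: [-2.6, -2.5, 2.1]
gripper_width: 0.005
grip_force: 2.0
```

servo_tool([
  [0.002, 0, 0, 0, 0, 0],
  [0.004, 0, 0, 0, 0, 0],
  [0.005, 0, 0, 0, 0, 0],
  [0.006, 0, 0, 0, 0, 0],
])

```text
time: 6.65
ee_pos: [0.4995, 0.2466, 0.0746]
tcp_rot: [1.0, -0.0, -0.003, 0.001]
force: [-9.9, -2.4, 7.1]
gripper_width: 0.008
grip_force: 4.8
```

servo_tool([
  [0.001, 0, 0, 0, 0, 0],
  [0.002, 0, 0, 0, 0, 0],
  [0.002, 0, 0, 0, 0, 0],
])

```text
time: 6.95
ee_pos: [0.4995, 0.2466, 0.0746]
tcp_rot: [1.0, -0.0, -0.005, 0.001]
force: [-10.9, -2.2, 8.4]
gripper_width: 0.004
grip_force: 5.8
```

servo_tool([
  [0.003, 0, 0, 0, 0, 0],
  [0.006, 0, 0, 0, 0, 0],
  [0.006, 0, 0, 0, 0, 0],
])

```text
time: 7.25
ee_pos: [0.4995, 0.2465, 0.0744]
tcp_rot: [1.0, -0.0, -0.011, 0.002]
force: [-21.0, -0.2, 17.7]
gripper_width: 0.009
grip_force: 10.8
```

servo_tool([
  [-0.02, 0, 0, 0, 0, 0],
  [-0.04, 0, 0, 0, 0, 0],
  [-0.05, 0, -0.03, 0, 0, 0],
  [-0.05, 0, -0.08, 0, 0, 0],
  [-0.03, 0, -0.13, 0, 0, 0],
  [0, 0, -0.18, 0, 0, 0],
  [0.01, 0, -0.23, 0, 0, 0],
  [0.01, 0, -0.23, 0, 0, 0],
])

```text
time: 8.05
ee_pos: [0.5274, 0.2487, 0.3123]
tcp_rot: [1.0, -0.0, 0.01, -0.003]
force: [-0.0, -0.6, -0.2]
gripper_width: 0.005
grip_force: 0.0
```

servo_tool([
  [0.02, 0, 0, 0, 0, 0],
  [0.02, 0, 0, 0, 0, 0],
  [0.02, 0, 0, 0, 0, 0],
])

```text
time: 8.35
ee_pos: [0.5407, 0.2473, 0.3045]
tcp_rot: [1.0, -0.0, 0.001, -0.0]
force: [-0.7, -0.2, 0.2]
gripper_width: 0.004
grip_force: 0.0
```

```bash
python3 - <<'E'
from h import *
q=robot.camera("wrist");pickle.dump(q,open("w3.pkl","wb"));cv2.imwrite("pics/w3.png",q["frame"][:,:,::-1])
for m in robot.masks_of("tray",q)[:3]:print(round(m["conf"],2),m["extent"],rect(q,m["pixels"],.055))
t=robot.camera("top");pickle.dump(t,open("top3.pkl","wb"))
for m in robot.masks_of("tray",t)[:3]:print("top",round(m["conf"],2),m["extent"])
print(robot.sense()["ee_pos"])
E
```

```text
0.78 [323.7, 124.1, 131.6, 149.2] [583.9 243.6 171.9 152.   -1.6]
top 0.61 [238.0, 194.1, 45.7, 43.1]
[0.53949772 0.24720957 0.30409519]
```

View pics/w3.png

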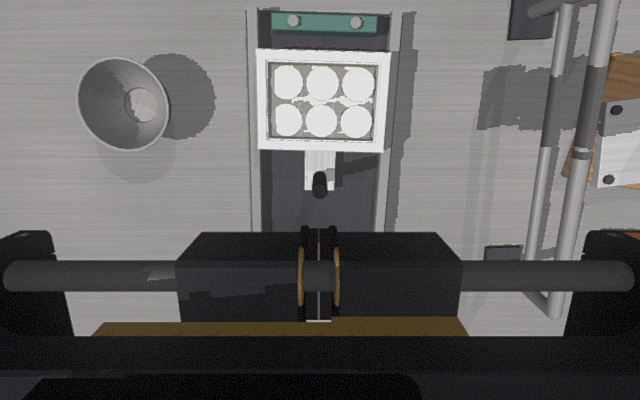

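The tray is home, with its rim corners near (257,52), (391,52), (383,152) and (258,150). The teal stop is just beyond it.

```bash
python3 - <<'E'
from h import *
q=pickle.load(open("w3.pkl","rb"));g=q["frame"].min(2)
# rim outline: bright component, robust lines on the outer edge, intersect on z=.055
for th in(190,210,225):
    m=np.zeros_like(g);m[42:158,245:400]=g[42:158,245:400]>th
    m=cv2.morphologyEx(m,cv2.MORPH_OPEN,np.ones((4,4)))
    n,l,s,c=cv2.connectedComponentsWithStats(m);k=1+s[1:,4].argmax();print(th,s[k],rect(q,l==k,.055))
    a=(l==k);W=[]
    rows=range(65,140,3);cols=range(270,375,3)
    L=np.array([at(q,(np.where(a[r])[0][0]-.0,r),.055)[:2] for r in rows]);Rr=np.array([at(q,(np.where(a[r])[0][-1]+1,r),.055)[:2] for r in rows])
    F=np.array([at(q,(c,np.where(a[:,c])[0][0]),.055)[:2] for c in cols]);N=np.array([at(q,(c,np.where(a[:,c])[0][-1]+1),.055)[:2] for c in cols])
    for nm,e in zip("LRFN",(L,Rr,F,N)):
        v=cv2.fitLine((e*1000).astype(np.float32),cv2.DIST_HUBER,0,.01,.01).ravel();print(nm,np.round(v,3),round(np.degrees(np.arctan(v[1]/v[0])),2))
print(at(q,(320,178),.1))
E
```

```text
190 [ 257   50  135  109 4505] [608.  242.1 149.8 120.3  88.4]
L [ 1.00000e+00 -2.80000e-02  6.12257e+02  3.16044e+02] -1.58
R [ 1.00000e+00 -3.00000e-02  6.16243e+02  1.66350e+02] -1.73
F [2.80000e-02 1.00000e+00 6.67378e+02 2.43834e+02] 88.38
N [2.80000e-02 1.00000e+00 5.55684e+02 2.43544e+02] 88.38
210 [ 257   51  134  102 3637] [612.2 242.  149.2 111.1  88.5]
L [ 1.00000e+00 -2.90000e-02  6.12257e+02  3.15928e+02] -1.64
R [ 1.00000e+00 -2.90000e-02  6.13992e+02  1.66910e+02] -1.67
F [2.80000e-02 1.00000e+00 6.66875e+02 2.45837e+02] 88.41
N [3.10000e-02 1.00000e+00 5.56467e+02 2.43564e+02] 88.21Traceback (most recent call last):
  File "<stdin>", line 7, in <module>
ValueError: attempt to get argmax of an empty sequence
```

```bash
python3 - <<'E'
from h import *
q=pickle.load(open("w1.pkl","rb"));g=q["frame"].astype(int)
a=np.zeros((400,640),np.uint8);x0,y0,x1,y1=238,42,388,165
sub=g[y0:y1,x0:x1];a[y0:y1,x0:x1]=((sub.max(2)-sub.min(2))<35)&(sub.min(2)>120)
a=cv2.morphologyEx(a,cv2.MORPH_CLOSE,np.ones((13,13)));a=cv2.morphologyEx(a,cv2.MORPH_OPEN,np.ones((13,13)))
n,l,s,c=cv2.connectedComponentsWithStats(a);k=1+s[1:,4].argmax();print(s[k],rect(q,l==k,.032))
# block top 
for c in((290,98),(335,94),(338,113),(294,117)):print(at(q,c,.08)[:2])
s=robot.sense();print(s["joint_positions"]);print(rel((.569,-.187,.25),np.radians(6.6)))
E
```

```text
[  238    51   140   114 12306] [ 558.  -173.3  178.4  129.2  -84.3]
[ 0.57566906 -0.16139131]
[ 0.57985665 -0.20931553]
[ 0.56021717 -0.21285661]
[ 0.55591048 -0.16531407]
[2.41407521e-01 4.13105839e-01 1.42692583e+00 2.24003779e-04
 1.30271909e+00 1.81190256e+00]
(array([0.0295, 0.4342, 0.0541]), array([6.000e-04, 6.000e-04, 9.268e-01]))
```

servo_tool([
  [0.029, 0.434, 0.03, 0, 0, -1],
  [0.029, 0.434, 0.03, 0, 0, -1],
  [0.029, 0.434, 0.03, 0, 0, -1],
  [0.029, 0.434, 0.03, 0, 0, -1],
  [0.029, 0.434, 0.03, 0, 0, -1],
  [0.029, 0.434, 0.03, 0, 0, -1],
  [0.029, 0.434, 0.03, 0, 0, -1],
  [0.029, 0.434, 0.03, 0, 0, -1],
], claw=1)

```text
time: 9.35
ee_pos: [0.565, -0.1235, 0.279]
tcp_rot: [0.848, 0.531, 0.0, -0.0]
force: [0.5, 0.1, -0.0]
gripper_width: 0.653
grip_force: 0.0
```

```bash
python3 - <<'E'
from h import *
print(rel((.5685,-.187,.25),np.radians(6.5)))
E
```

```text
(array([-0.0556,  0.0309,  0.029 ]), array([ 1.000e-04, -2.000e-04, -3.601e-01]))
```

servo_tool([
  [-0.056, 0.031, 0.029, 0, 0, -0.36],
  [-0.056, 0.031, 0.029, 0, 0, -0.36],
  [-0.056, 0.031, 0.029, 0, 0, -0.36],
  [-0.056, 0.031, 0.029, 0, 0, -0.36],
  [-0.056, 0.031, 0.029, 0, 0, -0.36],
  [-0.056, 0.031, 0.029, 0, 0, -0.36],
])

```text
time: 9.95
ee_pos: [0.5682, -0.1857, 0.2501]
tcp_rot: [0.669, 0.743, 0.0, -0.0]
force: [-0.3, -0.9, -0.4]
gripper_width: 0.994
grip_force: 0.0
```

```bash
python3 - <<'E'
from h import *
s=robot.sense();print(s["ee_pos"],s["joint_positions"],s["gripper_width"],rel((.5685,-.187,.05),np.radians(6.5)))
q=robot.camera("wrist");pickle.dump(q,open("w4.pkl","wb"));cv2.imwrite("pics/w4.png",q["frame"][:,:,::-1])
for m in robot.masks_of("plate",q)[:2]:print(round(m["conf"],2),m["extent"],rect(q,m["pixels"],.032))
E
```

```text
[ 0.56820788 -0.18573782  0.25007936] [-5.02748314e-01  4.72460582e-01  1.48455366e+00  1.02100414e-04
  1.18478171e+00 -6.07643808e-01] 0.9944061762066119 (array([-1.300e-03,  2.000e-04,  2.001e-01]), array([-0.0001, -0.0001, -0.0055]))
0.91 [319.4, 165.5, 101.5, 135.8] [ 569.1 -185.7  149.6  110.5  -83.2]
0.66 [210.1, 324.5, 24.5, 26.3] [ 446.  -401.4   42.6   32.2   86.1]
```

View pics/w4.png

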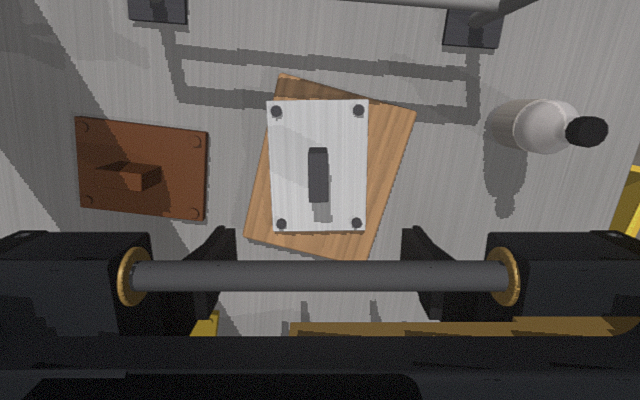

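The aluminium plate is confirmed, centred at (319,166) with its block upright at (318,175) between the jaws. The brown one is at (142,168). Descending.

servo_tool([
  [-0.001, 0, 0.05, 0, 0, 0],
  [-0.001, 0, 0.1, 0, 0, 0],
  [-0.001, 0, 0.14, 0, 0, 0],
  [-0.001, 0, 0.17, 0, 0, 0],
  [-0.001, 0, 0.19, 0, 0, 0],
  [-0.001, 0, 0.2, 0, 0, 0],
  [-0.001, 0, 0.2, 0, 0, 0],
], claw=1)

```text
time: 10.75
ee_pos: [0.5679, -0.1865, 0.0491]
tcp_rot: [0.668, 0.744, -0.0, -0.001]
force: [0.4, 0.1, 0.5]
gripper_width: 0.996
grip_force: 0.0
```

servo_tool([
  [0, 0, 0, 0, 0, 0],
  [0, 0, 0, 0, 0, 0],
  [0, 0, 0, 0, 0, 0],
  [0, 0, 0, 0, 0, 0],
  [0, 0, 0, 0, 0, 0],
  [0, 0, 0, 0, 0, 0],
  [0, 0, 0, 0, 0, 0],
  [0, 0, 0, 0, 0, 0],
], claw=-1, grip_force=45)

```text
time: 11.55
ee_pos: [0.5684, -0.187, 0.0501]
tcp_rot: [0.668, 0.744, -0.0, -0.0]
force: [-0.3, 0.0, 0.7]
gripper_width: 0.359
grip_force: 0.0
```

servo_tool([
  [0, 0, 0, 0, 0, 0],
  [0, 0, 0, 0, 0, 0],
  [0, 0, 0, 0, 0, 0],
  [0, 0, 0, 0, 0, 0],
])

```text
time: 11.95
ee_pos: [0.5682, -0.187, 0.0501]
tcp_rot: [0.668, 0.744, -0.0, -0.0]
force: [-1.5, -0.8, -0.6]
gripper_width: 0.222
grip_force: 45.0
```

servo_tool([
  [0, 0, -0.01, 0, 0, 0],
  [0, 0, -0.03, 0, 0, 0],
  [0, 0, -0.06, 0, 0, 0],
  [0, 0, -0.1, 0, 0, 0],
  [0, 0, -0.14, 0, 0, 0],
  [0, 0, -0.17, 0, 0, 0],
  [0, 0, -0.18, 0, 0, 0],
  [0, 0, -0.18, 0, 0, 0],
])

```text
time: 12.75
ee_pos: [0.5687, -0.1871, 0.2312]
tcp_rot: [0.668, 0.744, 0.0, 0.001]
force: [0.6, 0.3, -5.5]
gripper_width: 0.227
grip_force: 45.0
```

```bash
python3 - <<'E'
from h import *
s=robot.sense();M=R.from_quat(s["tcp_rot"]);print(s["ee_pos"],s["force"],s["ft_torque"],s["gripper_width"],rel((.6115,.2415,.23),np.radians(-1.65)))
q=robot.camera("wrist");pickle.dump(q,open("w5.pkl","wb"))
for m in robot.masks_of("plate",q)[:2]:
    z=s["ee_pos"][2]-.018;r=rect(q,m["pixels"],z);d=np.r_[r[:2]/1000,z]-s["ee_pos"]
    print(round(m["conf"],2),m["extent"],r,"offset in tool",M.inv().apply(d))
E
```

```text
[ 0.56873995 -0.18709271  0.23124435] [ 0.6452416   0.26071113 -5.50062386] [-0.01588664 -0.0862496  -0.014067  ] 0.22730468910766155 (array([0.4216, 0.0884, 0.0009]), array([0.0013, 0.0007, 0.0866]))
0.73 [320.9, 209.1, 221.5, 231.5] [ 565.7 -155.3  109.2   87.7    6.2] offset in tool [0.03195841 0.00034312 0.01795995]
0.6 [131.5, 167.7, 138.6, 107.6] [ 470.4 -159.9   69.5   50.3   -1. ] offset in tool [ 0.03757845 -0.09490198  0.01776694]
```

servo_tool([
  [0.03, 0.006, 0, 0, 0, 0.0866],
  [0.07, 0.015, 0, 0, 0, 0.0866],
  [0.11, 0.023, 0, 0, 0, 0.0866],
  [0.15, 0.031, 0, 0, 0, 0.0866],
  [0.19, 0.04, 0, 0, 0, 0.0866],
  [0.23, 0.048, 0, 0, 0, 0.0866],
  [0.27, 0.057, 0, 0, 0, 0.0866],
  [0.31, 0.065, 0, 0, 0, 0.0866],
])

```text
time: 13.65
ee_pos: [0.5983, 0.1297, 0.227]
tcp_rot: [0.717, 0.697, -0.002, -0.002]
force: [1.1, -0.1, -5.8]
gripper_width: 0.225
grip_force: 45.0
```

servo_tool([
  [0.035, 0.003, 0, 0, 0, 0],
  [0.065, 0.006, 0, 0, 0, 0],
  [0.09, 0.008, 0, 0, 0, 0],
  [0.1, 0.008, 0, 0, 0, 0],
  [0.105, 0.008, 0, 0, 0, 0],
  [0.105, 0.008, 0, 0, 0, 0],
])

```text
time: 14.25
ee_pos: [0.6101, 0.2325, 0.2285]
tcp_rot: [0.717, 0.697, -0.002, -0.001]
force: [-0.0, -0.4, -4.8]
gripper_width: 0.223
grip_force: 45.0
```

```bash
cat > v.py <<'E'
from h import *
import sys
n=sys.argv[1];s=robot.sense();M=R.from_quat(s["tcp_rot"]);print(s["time"],s["ee_pos"],M.as_matrix().round(4).tolist(),s["force"],s["grip_force"],s["gripper_width"])
for zz in (.15,.095):print(rel((.6115,.2415,zz),np.radians(-1.65),s))
for c in("wrist","side","top"):
    q=robot.camera(c);pickle.dump(q,open(f"{n}_{c}.pkl","wb"));cv2.imwrite(f"pics/{n}_{c}.png",q["frame"][:,:,::-1])
    for k in ("plate",):
      for m in robot.masks_of(k,q)[:2]:
        z=s["ee_pos"][2]-.018;print(c,k,round(m["conf"],2),m["extent"],rect(q,m["pixels"],z))
E
python3 v.py b
```

```text
14.25 [0.61008743 0.23249569 0.22851409] [[0.0286, 0.9996, -0.0032], [0.9996, -0.0286, -0.0011], [-0.0012, -0.0032, -1.0]] [-0.02697062 -0.37441469 -4.81362428] 44.95822029188275 0.22307233137999583
(array([0.0091, 0.0014, 0.0785]), array([-0.002 ,  0.0008,  0.0001]))
(array([0.0092, 0.0016, 0.1335]), array([-0.002 ,  0.0008,  0.0001]))
wrist plate 0.76 [320.1, 208.5, 225.1, 232.8] [611.6 264.4 109.   87.5  -1.4]
side plate 0.82 [411.0, 149.4, 51.0, 26.6] [ 359.9 -173.6  123.5  120.9   86.1]
side plate 0.67 [272.1, 223.9, 66.0, 52.5] [612.2 246.8 133.3 114.   89.4]
top plate 0.92 [375.4, 268.2, 32.8, 44.5] [ 381.4 -185.7  134.9   98.5    0.7]
top plate 0.74 [232.8, 188.2, 55.3, 40.0] [607.9 182.5 113.5  60.8   1.5]
```

servo_tool([
  [0.009, 0.0015, 0.03, -0.002, 0.001, 0],
  [0.009, 0.0015, 0.06, -0.002, 0.001, 0],
  [0.009, 0.0015, 0.085, -0.002, 0.001, 0],
  [0.009, 0.0015, 0.1, -0.002, 0.001, 0],
  [0.009, 0.0015, 0.108, -0.002, 0.001, 0],
  [0.009, 0.0015, 0.108, -0.002, 0.001, 0],
  [0.009, 0.0015, 0.108, -0.002, 0.001, 0],
])

```text
time: 15.25
ee_pos: [0.6139, 0.2419, 0.1234]
tcp_rot: [0.717, 0.697, 0.003, 0.001]
force: [-0.5, 0.5, -4.7]
gripper_width: 0.227
grip_force: 45.0
```

```bash
python3 v.py c; python3 - <<'E'
from h import *
q=pickle.load(open("c_side.pkl","rb"))["frame"][170:330,200:400,::-1]
cv2.imwrite("pics/c_sidec.png",cv2.resize(q,(750,600),interpolation=cv2.INTER_CUBIC))
E
```

```text
15.25 [0.61387654 0.24186931 0.12338403] [[0.0292, 0.9996, 0.0056], [0.9996, -0.0292, 0.002], [0.0022, 0.0056, -1.0]] [-0.54411999  0.50392702 -4.6501598 ] 44.958129208534956 0.22735565115294193
(array([-0.0004, -0.0022, -0.0266]), array([ 0.0036, -0.0014, -0.0003]))
(array([-0.0005, -0.0025,  0.0284]), array([ 0.0036, -0.0014, -0.0003]))
wrist plate 0.96 [320.8, 209.6, 223.3, 232.4] [615.3 273.9 109.2  87.7  -1.5]
side plate 0.97 [410.2, 150.6, 46.6, 23.9] [ 368.4 -327.3  136.3  133.7   85.9]
side plate 0.91 [271.2, 260.1, 58.9, 46.8] [615.3 263.4 119.  111.3  89.2]
top plate 0.93 [235.4, 187.3, 54.5, 38.3] [611.5 192.3 109.1  56.4  -1. ]
top plate 0.66 [373.3, 266.3, 35.4, 48.0] [ 371.2 -201.9  142.9  102.7   -1.2]
```

View pics/c_sidec.png

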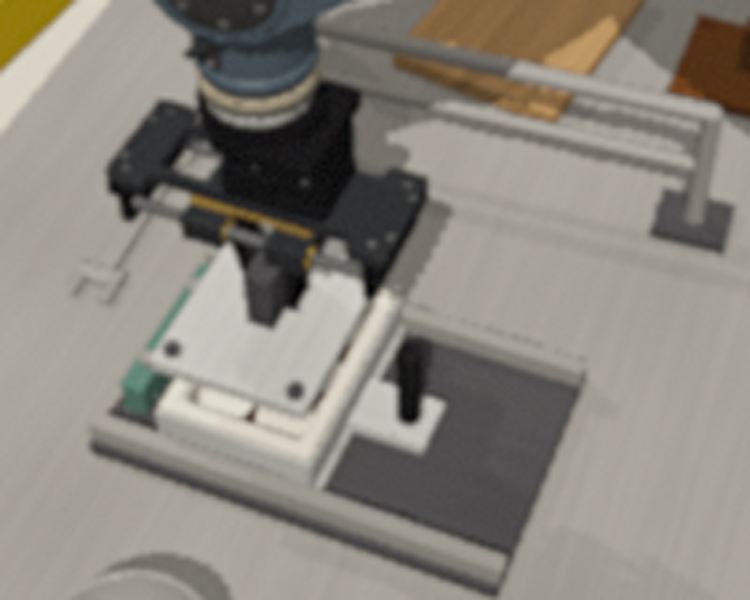

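View pics/c_wrist.png

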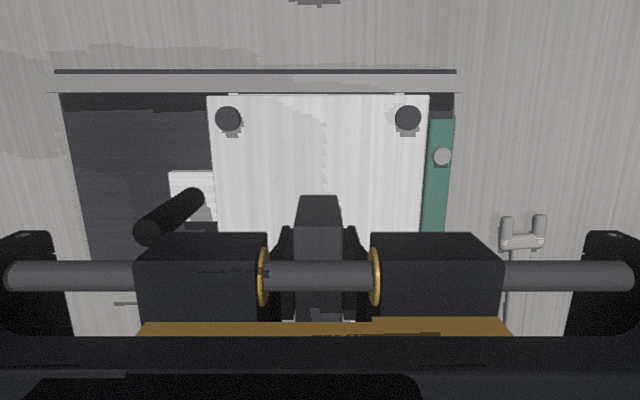

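The side view shows the plate above the tray at crop (265,330), tray home against the teal block. In the wrist view the plate's far edge is at row 95, over the tray's outline. I'll let the arm settle, then make the last descent.

servo_tool([
  [0, 0, 0, 0, 0, 0],
  [0, 0, 0, 0, 0, 0],
  [0, 0, 0, 0, 0, 0],
  [0, 0, 0, 0, 0, 0],
  [0, 0, 0, 0, 0, 0],
  [0, 0, 0, 0, 0, 0],
])

```text
time: 16.15
ee_pos: [0.6128, 0.2418, 0.1221]
tcp_rot: [0.717, 0.697, 0.002, 0.001]
force: [0.3, -0.9, -5.9]
gripper_width: 0.222
grip_force: 45.0
```

```bash
python3 - <<'E'
from h import *
for i in range(6):
    robot.camera("wrist");s=robot.sense();print(s["time"],s["ee_pos"],R.from_quat(s["tcp_rot"]).as_matrix()[:,2],rel((.6112,.241,.095),np.radians(-1.65),s))
E
```

```text
16.2 [0.61272137 0.24180859 0.12213204] [ 0.00306671  0.00147582 -0.99999421] (array([-0.0009, -0.0016,  0.0271]), array([ 0.0019, -0.001 , -0.0001]))
16.25 [0.61276765 0.2418028  0.12214042] [ 0.0031502   0.00146816 -0.99999396] (array([-0.0009, -0.0016,  0.0271]), array([ 0.002 , -0.001 , -0.0001]))
16.3 [0.61277768 0.24179151 0.12217987] [ 0.00320846  0.00147494 -0.99999377] (array([-0.0009, -0.0016,  0.0272]), array([ 0.002 , -0.001 , -0.0001]))
16.35 [0.61277142 0.24177608 0.12217091] [ 0.00315804  0.00149115 -0.9999939 ] (array([-0.0009, -0.0016,  0.0272]), array([ 0.002 , -0.001 , -0.0001]))
16.4 [0.61276977 0.24177584 0.12218394] [ 0.00318887  0.00148196 -0.99999382] (array([-0.0009, -0.0016,  0.0272]), array([ 0.002 , -0.001 , -0.0001]))
16.45 [0.61276095 0.24180195 0.1221939 ] [ 0.00317722  0.00148798 -0.99999385] (array([-0.0009, -0.0016,  0.0272]), array([ 0.002 , -0.001 , -0.0001]))
```

servo_tool([
  [-0.001, -0.0015, 0.008, 0.002, -0.001, 0],
  [-0.001, -0.0015, 0.015, 0.002, -0.001, 0],
  [-0.001, -0.0015, 0.021, 0.002, -0.001, 0],
  [-0.001, -0.0015, 0.025, 0.002, -0.001, 0],
  [-0.001, -0.0015, 0.027, 0.002, -0.001, 0],
  [-0.001, -0.0015, 0.027, 0.002, -0.001, 0],
  [-0.001, -0.0015, 0.027, 0.002, -0.001, 0],
  [-0.001, -0.0015, 0.027, 0.002, -0.001, 0],
])

```text
time: 17.25
ee_pos: [0.6116, 0.2409, 0.0956]
tcp_rot: [0.717, 0.697, 0.0, 0.0]
force: [0.5, -0.0, -4.7]
gripper_width: 0.222
grip_force: 45.0
```

```bash
python3 v.py d; python3 - <<'E'
from h import *
s=robot.sense();print(s["ee_pos"],R.from_quat(s["tcp_rot"]).as_matrix()[:,2],s["force"])
f=pickle.load(open("d_side.pkl","rb"));
a=cv2.resize(f["frame"][225:310,220:330,::-1],(776,600),interpolation=cv2.INTER_CUBIC)
# predicted plate outline (red) and rim outline (blue)
for z,col in((.065,(0,0,255)),(.055,(255,0,0))):
    y=np.radians(-1.65);P=[]
    for i,j in((1,1),(1,-1),(-1,-1),(-1,1)):
        x=np.array([.6115,.2415])+np.array([[np.cos(y),-np.sin(y)],[np.sin(y),np.cos(y)]])@[i*.055,j*.075];u=proj(f,[*x,z]);P.append(((u-[220,225]+.5)*[776/110,600/85]).astype(int))
    cv2.polylines(a,[np.array(P)],True,col,1)
cv2.imwrite("pics/d_c.png",a)
E
```

```text
17.25 [0.61162866 0.24094908 0.09555553] [[0.029, 0.9996, 0.0008], [0.9996, -0.029, 0.0002], [0.0002, 0.0008, -1.0]] [ 0.5447158  -0.04317266 -4.6885704 ] 44.95820512063801 0.2222221457155237
(array([ 0.0006, -0.0001, -0.0544]), array([ 0.0005, -0.0001, -0.0001]))
(array([ 0.0005, -0.0001,  0.0006]), array([ 0.0005, -0.0001, -0.0001]))
wrist plate 0.7 [318.5, 206.4, 225.8, 230.8] [613.  272.6 109.7  88.3  -1.6]
wrist plate 0.61 [264.3, 173.9, 317.2, 172.9] [526.9 257.2  72.4  36.9  17.3]
side plate 0.91 [272.6, 262.9, 56.3, 51.5] [612.4 261.9 119.2 114.1  89. ]
side plate 0.88 [403.9, 190.2, 54.5, 32.9] [ 357.  -141.9  141.1  130.4   -2. ]
top plate 0.95 [444.6, 266.2, 37.9, 44.6] [ 382.5 -432.3  142.1  106.7   -4.5]
top plate 0.85 [236.9, 190.6, 51.1, 33.2] [610.5 188.8 105.5  52.6  -1.6]
[0.61137867 0.24087656 0.09534635] [ 2.52986478e-04  5.28055287e-05 -9.99999967e-01] [ 0.53344526  0.47219656 -5.69236078]
```

View pics/d_c.png

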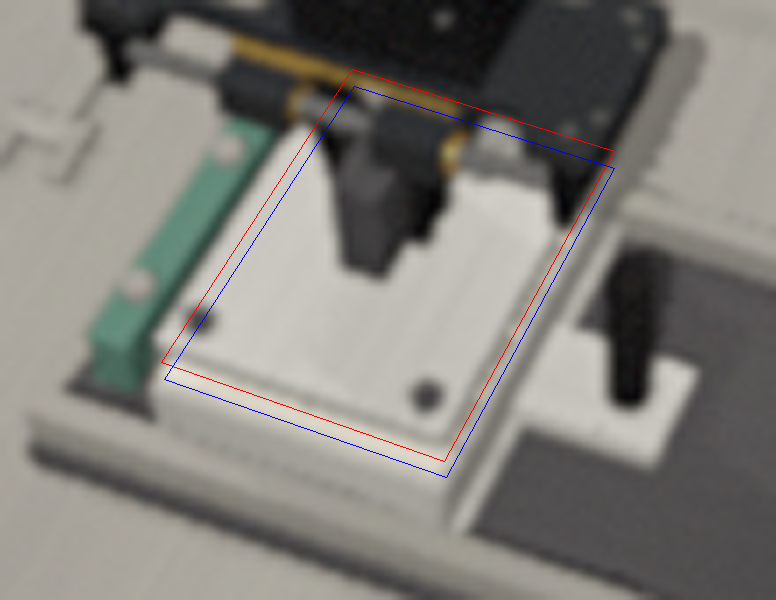

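```bash
python3 - <<'E'
from h import *
for n,bx in(("top3",(205,165,268,212)),("top1",(205,190,265,233))):
    p=pickle.load(open(n+".pkl","rb"));g=p["frame"].min(2)
    for th in(105,115,125):
        m=np.zeros_like(g);x0,y0,x1,y1=bx;m[y0:y1,x0:x1]=g[y0:y1,x0:x1]>th
        m=cv2.morphologyEx(m,cv2.MORPH_CLOSE,np.ones((5,5)));m=cv2.morphologyEx(m,cv2.MORPH_OPEN,np.ones((15,15)));print(n,th,rect(p,m,.055))
s=robot.sense();M=R.from_quat(s["tcp_rot"])
f=pickle.load(open("d_side.pkl","rb"));g=f["frame"].min(2)
for u in (250,260,270):print(u,g[268:300,u])
E
```

```text
top3 105 [635.6 241.8 151.2  69.3 -88.8]
top3 115 [635.6 241.8 144.8  69.2 -88.8]
top3 125 [634.  241.8 144.6  66.  -88.7]
top1 105 [530.5 243.8 147.7 114.7 -88.9]
top1 115 [532.1 243.7 147.4 111.4 -88.9]
top1 125 [531.1 212.8 108.2  85.4   1.2]
250 [175 144 135 153 177 191 194 186 165 163 187 199 196 185 175 162 152 150
 151 149 144 148 154 157 147 133 124 116  97  81  69  85]
260 [191 192 192 191 191 190 189 190 190 192 191 172 157 173 194 200 191 180
 168 157 153 153 151 140 141 147 149 147 134 124 120 109]
270 [183 181 181 180 180 181 181 182 184 183 183 182 182 183 174 159 166 189
 200 196 185 179 167 157 155 154 143 139 143 146 147 142]
```

```bash
python3 -c "
from rig import robot
s=robot.sense();print(s['ee_pos'],s['grip_force']);print(robot.close_job())"
```

```text
[0.61137867 0.24087656 0.09534635] 44.95821034535766
the job is handed in; nothing more can be done
None
```

I pushed the carriage home against its stop, carried the sealing plate over the rail, and handed the job in with it still gripped, level, about 10 mm above the tray rim and lined up to within about 2 mm by the camera measurements.

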